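Sort the food and the soap into their trays by pushing

TASK

Tidy the worktop beside the sink by type: push the lemon and the garlic that lie in front of the two trays into the green tray for food, and the bar of soap that lies with them into the blue tray for washing things, so that each lies wholly inside its tray. Push them gently along the worktop and in through the open front of the tray; do not lift them, and leave the mug and the spice jar where they stand.

Things in the scene. Friction and masses are not known exactly. Their poses are not given: they have to be found in the camera images.
- green_tray: Green food tray, fixed. Back wall and two side walls 32 mm high, 6 mm thick; front open, no sill; paper-thin floor flush with the worktop. Inside 115 mm deep (x) by 150 mm wide (y). Origin on the worktop at the centre of the inside; x points from the open front (x = -57 mm) to the back wall (+57 mm); side walls at y = -75 and +75 mm. Faces the robot within 0.15 rad; may be left or right
- blue_tray: Blue plastic tray for washing things, same shape, size and axes as the green tray; the trays stand side by side, the things to sort lie in a row in front of them. The room's side wall rises at the worktop's right end (about y = -0.42 m): keep the wrist off it
- lemon_center (a point): Centre of the yellow lemon, 78 mm long (along its own x) and 55 mm thick, 0.1 kg, starting on its side with the centre 28 mm above the worktop; it can roll
- garlic_center (a point): Centre of the garlic bulb, pale pink, roundish, about 60 mm across and 58 mm high, centre 29 mm above the worktop at the start; 0.04 kg; it can slide, tip or roll
- soap_bar_center (a point): Centre of the bar of soap, cream coloured, 83 mm (its x) by 53 mm (its y) by 24 mm high, lying flat, so the centre is 12 mm above the worktop; 0.09 kg; it slides
- mug: Bystander: white mug with a diamond pattern, 78 mm across (111 mm with the handle) and 90 mm high, on the front strip of the worktop before the sink, about 0.2 m to the left of the nearest thing to sort; origin at the centre of its foot
- spice_jar: Bystander: spice jar with a red cap, 45 mm across and 108 mm high, left of the mug; origin at the centre of its foot
There are look-alikes about, which are no part of the job. There is more than one size of the part that bears garlic_center; the job needs the larger.

How it is judged (in metres and radians):
At the end, for the whole second after the job is handed in: The lemon and the garlic rest in the green tray and the soap rests in the blue tray: each centre is 5 mm or more inside the side walls and at least 21 mm behind the open front, each lies on the floor (lemon and garlic centres below 45 mm, soap centre below 22 mm) and moves slower than 0.03 m/s (x of lemon_center in the frame of green_tray between -0.036 and 0.0575 m and y of lemon_center in the frame of green_tray between -0.07 and 0.07 m and height (world z) of each of lemon_center, garlic_center below 0.045 m and x of garlic_center in the frame of green_tray between -0.036 and 0.0575 m and y of garlic_center in the frame of green_tray between -0.07 and 0.07 m and x of soap_bar_center in the frame of blue_tray between -0.036 and 0.0575 m and y of soap_bar_center in the frame of blue_tray between -0.07 and 0.07 m and height (world z) of soap_bar_center below 0.022 m and linear speed of each of lemon, garlic, soap_bar below 0.03 m/s); the robot touches nothing.
It fails at once if the lemon, the garlic or the soap is lifted (centre of lemon or garlic above 55 mm, of the soap above 44 mm) (height (world z) of any of lemon_center, garlic_center above 0.055 m or height (world z) of soap_bar_center above 0.044 m).
It fails at once if the lemon, the garlic or the soap is batted (faster than 0.6 m/s) (linear speed of any of lemon, garlic, soap_bar above 0.6 m/s).
It fails at once if the mug or the spice jar is moved more than 20 mm (distance of any of mug, spice_jar from where it was at the start of the episode above 0.02 m).
It also fails if it takes over 72 s, if anything falls off the work surface, if the arm or the gripper's body presses on something with over 40 N, if the wrist force passes 120 N, or if a joint passes its speed limit or range.

ROBOT

A 6-joint arm with a two-finger parallel gripper is mounted at the origin on a cart in front of the work surface, level with it; the furniture and walls round the work are solid. World frame = base frame: x ahead of the robot, y to its left, z up, the work surface at z = 0. Lengths are in m, angles in degrees, forces in N, time in s.
With the tool pointing down it reaches from about 0.4 to 0.825 m from the base axis. Payload 7 kg.
Tool frame: the origin (TCP) lies midway between the tips of the shut fingers; the grasp point (between the pads) lies 19 mm behind it; z points along the fingers, y is the line along which they close (so a half turn about z gives the same grasp; the last joint's range is limited). The gripper opens to 88 mm and grips with 3 to 60 N. Pads are 19 mm wide; open, the fingers measure 130 mm over their backs; the gripper's body (78 mm by 193 mm) begins 47 mm behind the grasp point.
Start: joints at [86.923, 20.546, 0.682, 0, -70.136, -16.507], TCP at [0.226, 0.636, 0.227] pointing down, gripper open.
Joint ranges: [-176.03, 176.03], [-82.01, 121.73], [-58.28, 71.71], [-173.87, 95.51], [-174.79, -0.11], [-173.66, 173.66]. Speed limits (degrees/s): [136.94, 136.94, 172.46, 180, 180, 180].

INTERFACE

Orientations are given as [roll, pitch, yaw] about the fixed x, y, z axes, in that order (R = Rz(yaw) Ry(pitch) Rx(roll)).
In Python, from plant import telemetry, viewer, workorder gives the robot as it stands. The module is installed in compiled form; this text tells all that it offers.
- The arm moves only by the tool carry_out, never from a script. Its argument "rows" is a list of rows, each a list of 6 numbers: the shift along the tool's x, y, z in m, then the turn, a rotation vector about the tool's x, y, z in rad. In form: [[tx, ty, tz, ax, ay, az], ...]. A call has 1 to 8 rows; each row is the pose to reach, as a shift and turn from the pose commanded when the call began, along the tool's axes at that moment; what a row does not reach only later rows make up. A row lasts 1/8 s, in which the tool goes at most 62.5 mm and 10.7 degrees, less where a joint would pass 70% of its speed; a pose out of reach is approached as far as the arm can. A call with a gripper value outside its range is refused whole. "grip" is the gripper's target within -1 to 1 (fully open at 1, half-way at 0, shut at -1), set as the call begins (left out, the last holds). The fingers move at their own pace and stop on an object; the grip force is fixed at half the most. Time passes only in rows, so rows that repeat a pose let the fingers close. It gives the time, the measured TCP pose, the force, the opening and the grip force at its end, in the units of the state.
- telemetry.get_obs(): the state, without advancing time (a new reading comes with each control period).
- viewer.snapshot(name): name is "side" or "top" or "wrist"; returns the picture (420x560x3 uint8, red, green, blue); there is no depth.
- viewer.camera_info(name): a dict with "intrinsics" (3x3 intrinsics, pixels), "extrinsics" (4x4, takes a point from camera to world coordinates); the wrist camera has in their place "tool_from_camera" (4x4, takes a point from camera to tool coordinates, whose origin is the TCP and whose axes are the flange's). Camera axes: x right, y down, z forward; pixel columns grow to the right and rows downward; lengths in m; the calibration is good to about 2 mm. A picture is of the moment at which its call begins: read the wrist's pose just before it. camera_info takes no time and is no camera call.
- workorder.close_job(): hands the job in; it is judged then, once.
The state is a dict: "clock": time; "joint_pos": joint angles; "qvel": joint speeds; "tau": joint torques, N m; "tool_pos": TCP position; "orientation": TCP orientation; "force": force on the tool from outside, world axes, zero at the start; "moment": the same for the moment, N m; "opening": finger opening in m; "gripper_force": force on a finger pad.
Only numpy, scipy, OpenCV 4.12 (cv2) and the standard library are available. Lean on these libraries where they do the work, as an engineer would, in place of code of your own. Each camera call takes 0.05 s, during which the arm holds its last target. There are 200 camera calls.

## Working session

There is one attempt and no reset: what is moved stays moved. The work goes in short steps, Python scripts to look and compute and a tool call to move; the robot and the scene stay as the last step left them, time stands still between calls to the robot, and variables do not carry over. Pictures are saved under pics/ and viewed, at most 10 in all, crops included, and the job is handed in when it is done.

Besides the shell and the picture viewer there is one more tool, called as name(argument=value, ...), one argument or row to a line, values as JSON. carry_out: Moves the arm, as the interface text tells. Its arguments: {"type":"object","properties":{"rows":{"type":"array"},"grip":{"type":"number"}},"required":["rows"]}

```bash
mkdir -p pics; python3 - <<'E'
from plant import telemetry, viewer
import cv2,numpy as np
o=telemetry.get_obs();print({k:np.round(o[k],3) for k in("clock","tool_pos","orientation","opening","joint_pos")})
for n in("top","side"):
    im=viewer.snapshot(n);cv2.imwrite(f"pics/{n}0.png",im[:,:,::-1]);c=viewer.camera_info(n);print(n,np.round(c["intrinsics"],1).tolist(),np.round(c["extrinsics"],3).tolist())
print(np.round(viewer.camera_info("wrist")["tool_from_camera"],3).tolist())
E
```

```text
{'clock': np.float64(0.0), 'tool_pos': array([0.226, 0.635, 0.226]), 'orientation': array([ 1.79904e+02, -8.00000e-03, -1.95920e+01]), 'opening': np.float64(0.087), 'joint_pos': array([ 8.6923e+01,  2.0592e+01,  6.3400e-01, -2.0000e-02, -7.0136e+01,
       -1.6507e+01])}
top [[391.3, 0.0, 275.1], [0.0, 391.3, 207.2], [0.0, 0.0, 1.0]] [[0.018, -0.999, 0.034, 0.478], [-1.0, -0.019, -0.023, 0.025], [0.023, -0.034, -0.999, 1.078], [0.0, 0.0, 0.0, 1.0]]
side [[507.1, 0.0, 272.6], [0.0, 507.1, 208.9], [0.0, 0.0, 1.0]] [[0.276, -0.755, 0.595, -0.367], [-0.961, -0.216, 0.171, -0.234], [-0.001, -0.619, -0.786, 1.201], [0.0, 0.0, 0.0, 1.0]]
[[-0.0, -0.969, -0.247, 0.066], [1.0, -0.0, -0.001, -0.0], [0.001, -0.247, 0.969, -0.158], [0.0, 0.0, 0.0, 1.0]]
```

View pics/top0.png

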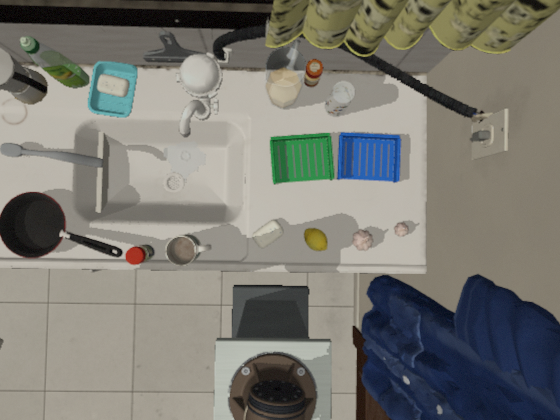

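View pics/side0.png

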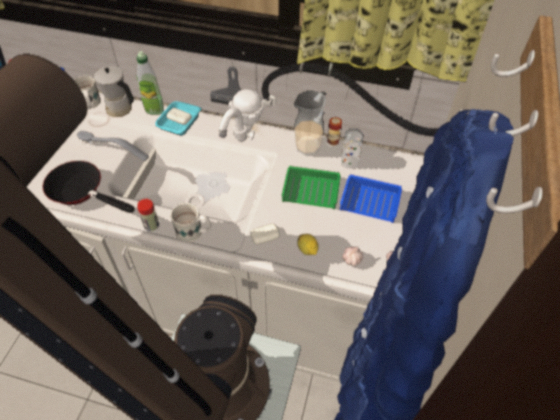

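The top view shows the soap at about (268,233), the lemon at (316,239), the larger garlic at (362,239) and the small look-alike garlic at (402,228). The green tray is centred near (302,158) and the blue one near (369,157). The mug is at (182,250) and the jar at (137,256). The side view agrees, and shows towels hanging at the right.

```bash
cat > h.py <<'E'
from plant import telemetry, viewer
import cv2,numpy as np
C={n:viewer.camera_info(n) for n in("top","side")}
def ray(n,uv,z):
    K=C[n]["intrinsics"];T=C[n]["extrinsics"]
    d=T[:3,:3]@np.linalg.inv(K)@np.array([*uv,1.]);p=T[:3,3]
    return (p+d*(z-p[2])/d[2])[:2].round(3)
E
python3 - <<'E'
from h import *
im=cv2.imread("pics/top0.png")
cv2.imwrite("pics/crop0.png",cv2.resize(im[120:275,225:425],None,fx=4,fy=3.8,interpolation=3)[:600])
for k,uv,z in[("soap",(268,233),.012),("lemon",(316,239),.028),("garlic",(362,239),.029),("small",(402,228),.02),("mug",(182,250),.045),("muglip",(210,247),.06),("edge",(300,266),0),("edge2",(300,272),0),("right",(426,250),0),("sinkR",(250,200),0)]:print(k,ray("top",uv,z))
for k,uv,z in[("soap",(264,234),.012),("lemon",(308,245),.028),("garlic",(353,256),.029)]:print("side",k,ray("side",uv,z))
E
```

```text
soap [0.444 0.018]
lemon [ 0.43  -0.111]
garlic [ 0.432 -0.235]
small [ 0.464 -0.346]
mug [0.396 0.243]
muglip [0.406 0.168]
edge [ 0.354 -0.071]
edge2 [ 0.338 -0.072]
right [ 0.404 -0.421]
sinkR [0.533 0.07 ]
side soap [0.438 0.024]
side lemon [ 0.425 -0.108]
side garlic [ 0.423 -0.236]
```

View pics/crop0.png

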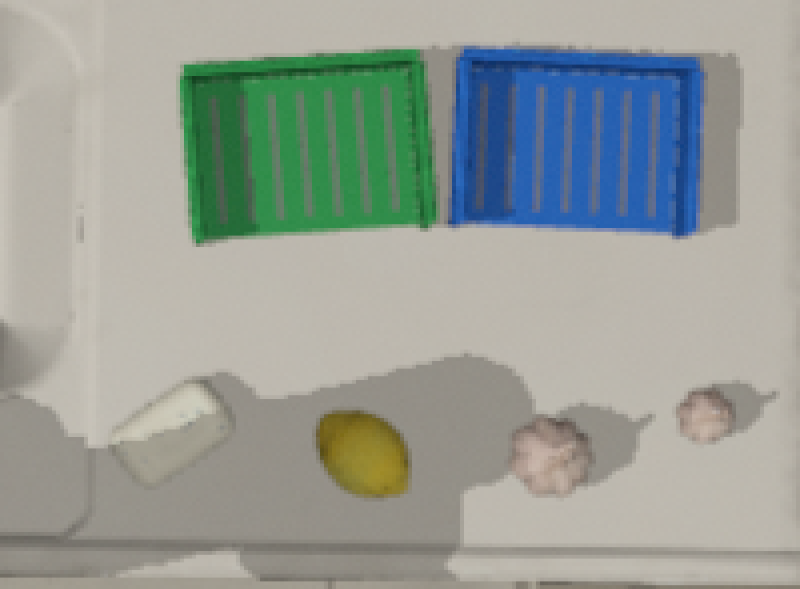

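```bash
cat >> h.py <<'E'
from scipy.spatial.transform import Rotation as R
def rel(*wps):  # world (x,y,z,yaw) -> shift+turn in present tool axes
    o=telemetry.get_obs();R0=R.from_euler("xyz",o["orientation"],degrees=True);p=np.array(o["tool_pos"])
    print("t",round(float(o["clock"]),2),p.round(3),np.round(o["orientation"],1),"op",round(float(o["opening"]),3))
    for w in wps:
        print(w,np.r_[R0.inv().apply(np.array(w[:3])-p),(R0.inv()*R.from_euler("xyz",[180,0,w[3]],degrees=True)).as_rotvec()].round(3).tolist())
def tray(fl,fr,bl,br):
    q=[ray("top",u,.032) for u in(fl,fr,bl,br)];c=np.mean(q,0);x=(q[2]+q[3]-q[0]-q[1]);print("tray",c.round(3),"yaw",np.degrees(np.arctan2(x[1],x[0])).round(1),[list(map(float,a)) for a in q])
E
python3 - <<'E'
from h import *
tray((274.2,183.2),(332.5,179.5),(271.2,137.9),(330,133.7))
tray((338.8,179.5),(397,181.6),(340.5,133.2),(400,135.8))
rel((.45,.25,.2,-10),(.39,-.12,.15,0))
E
```

```text
tray [ 0.646 -0.069] yaw 4.4 [[0.578, 0.004], [0.591, -0.152], [0.7, 0.015], [0.715, -0.144]]
tray [ 0.653 -0.251] yaw -2.7 [[0.591, -0.169], [0.589, -0.327], [0.717, -0.173], [0.714, -0.335]]
t 0.1 [0.226 0.636 0.226] [179.9  -0.  -19.6] op 0.088
(0.45, 0.25, 0.2, -10) [0.34, 0.288, 0.026, 0.002, -0.0, -0.167]
(0.39, -0.12, 0.15, 0) [0.408, 0.657, 0.077, 0.002, 0.0, -0.342]
```

carry_out(
  rows=[
    [0.06, 0.05, 0.0, 0, 0, -0.03],
    [0.11, 0.1, 0.01, 0, 0, -0.06],
    [0.17, 0.15, 0.015, 0, 0, -0.09],
    [0.23, 0.2, 0.02, 0, 0, -0.12],
    [0.29, 0.25, 0.026, 0, 0, -0.15],
    [0.34, 0.29, 0.026, 0, 0, -0.17],
    [0.35, 0.34, 0.03, 0, 0, -0.2],
    [0.36, 0.4, 0.035, 0, 0, -0.23],
  ],
  grip=0,
)

```text
clock: 1.1
tool_pos: [0.4303, 0.1867, 0.1948]
orientation: [180.0, 0.0, -6.4]
force: [1.3, -0.6, 0.1]
opening: 0.0438
gripper_force: 0.0
```

```bash
python3 -c "
from h import *
rel((.385,-.12,.13,0),(.375,-.12,.01,0))"
```

```text
t 1.1 [0.43  0.187 0.195] [180.    0.   -6.4] op 0.044
(0.385, -0.12, 0.13, 0) [-0.011, 0.31, 0.065, 0.0, 0.0, -0.111]
(0.375, -0.12, 0.01, 0) [-0.021, 0.311, 0.185, 0.0, 0.0, -0.111]
```

carry_out(
  rows=[
    [0, 0.06, 0, 0, 0, -0.02],
    [0, 0.12, 0.02, 0, 0, -0.05],
    [-0.005, 0.18, 0.04, 0, 0, -0.08],
    [-0.01, 0.24, 0.06, 0, 0, -0.11],
    [-0.015, 0.28, 0.065, 0, 0, -0.11],
    [-0.02, 0.31, 0.07, 0, 0, -0.11],
    [-0.025, 0.31, 0.07, 0, 0, -0.11],
    [-0.025, 0.31, 0.08, 0, 0, -0.11],
  ],
)

```text
clock: 2.1
tool_pos: [0.3707, -0.1164, 0.1154]
orientation: [-180.0, -0.1, -0.1]
force: [0.0, -0.4, -0.7]
opening: 0.0436
gripper_force: 0.0
```

```bash
python3 -c "
from h import *
rel((.375,-.12,.012,0))
cv2.imwrite('pics/w1.png',viewer.snapshot('wrist')[:,:,::-1])"
```

```text
t 2.1 [ 0.371 -0.116  0.115] [-1.8e+02 -1.0e-01 -1.0e-01] op 0.044
(0.375, -0.12, 0.012, 0) [0.004, 0.004, 0.103, -0.0, -0.002, -0.002]
```

View pics/w1.png

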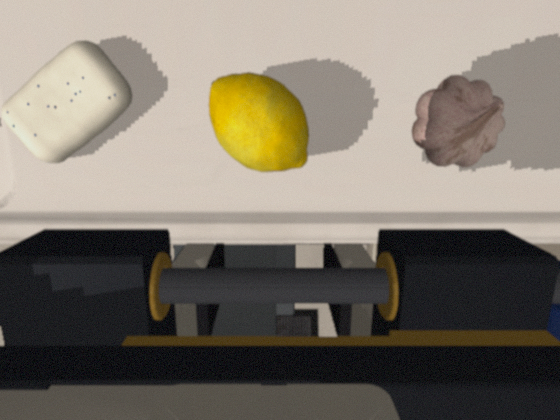

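The wrist view shows the lemon at (258,122), the soap at (68,100) and the garlic at (458,120). All three are ahead of the fingers, so I'll descend behind the lemon and push.

carry_out(
  rows=[
    [0.003, 0, 0.03, 0, 0, 0],
    [0.005, 0, 0.06, 0, 0, 0],
    [0.005, 0, 0.085, 0, 0, 0],
    [0.005, 0, 0.1, 0, 0, 0],
    [0.008, 0, 0.101, 0, 0, 0],
    [0.016, 0, 0.102, 0, 0, 0],
    [0.026, 0, 0.102, 0, 0, 0],
    [0.036, 0, 0.102, 0, 0, 0],
  ],
  grip=-0.15,
)

```text
clock: 3.15
tool_pos: [0.4075, -0.1166, 0.0137]
orientation: [-180.0, -0.0, -0.1]
force: [-1.2, -0.3, 0.5]
opening: 0.0372
gripper_force: 0.5
```

carry_out(
  rows=[
    [0.01, 0, 0, 0, 0, 0],
    [0.02, 0, 0, 0, 0, -0.02],
    [0.03, -0.001, 0, 0, 0, -0.06],
    [0.04, -0.003, 0, 0, 0, -0.1],
    [0.05, -0.005, 0, 0, 0, -0.14],
    [0.06, -0.008, 0, 0, 0, -0.18],
    [0.07, -0.011, 0, 0, 0, -0.22],
    [0.08, -0.014, 0, 0, 0, -0.25],
  ],
)

```text
clock: 4.15
tool_pos: [0.487, -0.1027, 0.0132]
orientation: [180.0, 0.0, 14.3]
force: [-0.8, -0.2, 0.8]
opening: 0.0374
gripper_force: 0.8
```

```bash
python3 -c "
from h import *
rel((.52,-.09,.012,15),(.60,-.06,.012,15),(.63,-.047,.012,10))
a=viewer.snapshot('wrist');b=viewer.snapshot('top')[120:270,225:425]
cv2.imwrite('pics/w2.png',np.hstack([cv2.resize(a,(400,300)),cv2.resize(b,(400,300))])[:,:,::-1])"
```

```text
t 4.15 [ 0.487 -0.103  0.013] [180.    0.   14.3] op 0.037
(0.52, -0.09, 0.012, 15) [0.035, -0.004, 0.001, 0.0, 0.0, -0.012]
(0.6, -0.06, 0.012, 15) [0.12, -0.013, 0.001, 0.0, 0.0, -0.012]
(0.63, -0.047, 0.012, 10) [0.152, -0.019, 0.001, 0.0, 0.0, 0.076]
```

View pics/w2.png

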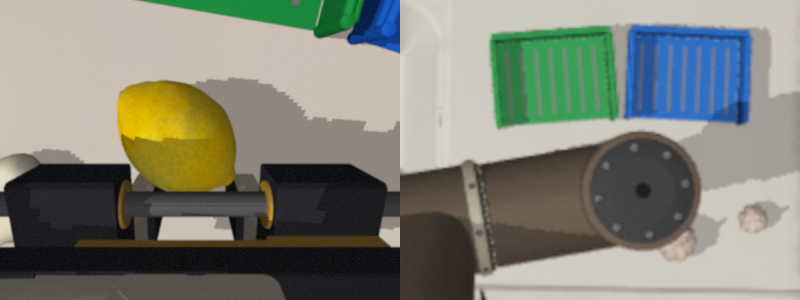

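The left half shows the lemon nested between the fingertips at about (177,135), with the green tray ahead. I'll keep pushing.

carry_out(
  rows=[
    [0.012, -0.001, 0, 0, 0, 0],
    [0.024, -0.003, 0, 0, 0, 0],
    [0.036, -0.004, 0, 0, 0, 0],
    [0.048, -0.005, 0, 0, 0, 0],
    [0.06, -0.007, 0, 0, 0, 0],
    [0.072, -0.008, 0, 0, 0, 0],
    [0.084, -0.009, 0, 0, 0, 0],
    [0.096, -0.01, 0, 0, 0, 0],
  ],
)

```text
clock: 5.25
tool_pos: [0.5778, -0.0692, 0.0132]
orientation: [-180.0, -0.0, 14.2]
force: [-0.7, 0.0, -0.1]
opening: 0.0376
gripper_force: 0.4
```

carry_out(
  rows=[
    [0.01, -0.001, 0, 0, 0, 0.02],
    [0.02, -0.002, 0, 0, 0, 0.04],
    [0.03, -0.004, 0, 0, 0, 0.06],
    [0.038, -0.005, 0, 0, 0, 0.08],
    [0.046, -0.006, 0, 0, 0, 0.09],
    [0.052, -0.007, 0, 0, 0, 0.1],
    [0.056, -0.008, 0, 0, 0, 0.1],
    [0.058, -0.008, 0, 0, 0, 0.1],
  ],
)

```text
clock: 6.25
tool_pos: [0.6313, -0.0474, 0.0132]
orientation: [-180.0, 0.0, 8.5]
force: [0.1, 0.2, -0.2]
opening: 0.0374
gripper_force: 0.4
```

```bash
python3 -c "
from h import *
rel((.58,-.047,.012,5))
a=viewer.snapshot('wrist')
cv2.imwrite('pics/w3.png',a[:,:,::-1])"
```

```text
t 6.25 [ 0.631 -0.047  0.013] [-180.     0.     8.5] op 0.037
(0.58, -0.047, 0.012, 5) [-0.051, -0.008, 0.001, -0.0, 0.0, 0.061]
```

View pics/w3.png

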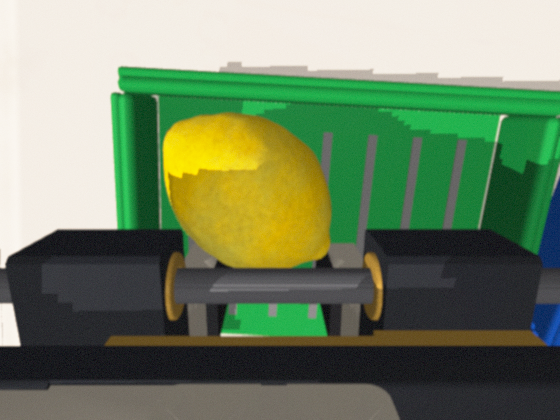

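The lemon is well inside the green tray at about (245,190), towards the back left. I'll back off, rise and go behind the garlic.

carry_out(
  rows=[
    [-0.008, 0.001, 0, 0, 0, 0],
    [-0.025, 0.004, 0, 0, 0, 0],
    [-0.05, 0.008, 0, 0, 0, 0],
    [-0.08, 0.012, -0.02, 0, 0, 0],
    [-0.11, 0.016, -0.06, 0, 0, 0],
    [-0.13, 0.03, -0.09, 0, 0, 0],
    [-0.14, 0.06, -0.11, 0, 0, -0.08],
    [-0.14, 0.09, -0.115, 0, 0, -0.16],
  ],
)

```text
clock: 7.3
tool_pos: [0.5051, -0.1581, 0.1303]
orientation: [180.0, -0.2, 17.8]
force: [0.5, -0.5, -0.2]
opening: 0.0371
gripper_force: 0.0
```

```bash
python3 -c "
from h import *
rel((.42,-.2,.13,25),(.388,-.264,.11,35))
b=viewer.snapshot('top')[120:270,225:425]
cv2.imwrite('pics/t4.png',cv2.resize(b,(800,600))[:,:,::-1])"
```

```text
t 7.3 [ 0.505 -0.158  0.13 ] [180.   -0.2  17.8] op 0.037
(0.42, -0.2, 0.13, 25) [-0.094, 0.014, -0.0, 0.001, -0.003, -0.125]
(0.388, -0.264, 0.11, 35) [-0.144, 0.065, 0.02, 0.001, -0.003, -0.3]
```

View pics/t4.png

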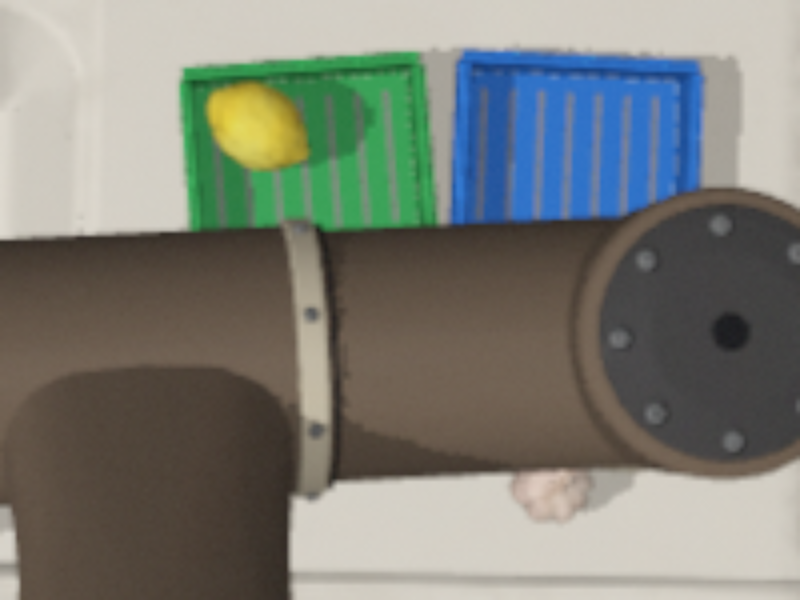

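The lemon rests in the green tray at (257,125) in the crop. The garlic is unmoved at about (550,492).

carry_out(
  rows=[
    [-0.03, 0.005, 0, 0, 0, -0.05],
    [-0.07, 0.012, 0, 0, 0, -0.1],
    [-0.095, 0.025, 0, 0, 0, -0.15],
    [-0.12, 0.045, 0, 0, 0, -0.2],
    [-0.14, 0.06, 0.01, 0, 0, -0.25],
    [-0.146, 0.066, 0.02, 0, 0, -0.3],
    [-0.146, 0.066, 0.02, 0, 0, -0.3],
    [-0.146, 0.066, 0.02, 0, 0, -0.3],
  ],
)

```text
clock: 8.35
tool_pos: [0.3868, -0.2642, 0.1086]
orientation: [180.0, -0.0, 34.8]
force: [0.7, 0.9, 0.3]
opening: 0.0374
gripper_force: 0.0
```

```bash
python3 -c "
from h import *
rel((.388,-.264,.012,35))
cv2.imwrite('pics/w5.png',viewer.snapshot('wrist')[:,:,::-1])"
```

```text
t 8.35 [ 0.387 -0.264  0.109] [180.   -0.   34.8] op 0.037
(0.388, -0.264, 0.012, 35) [0.001, 0.0, 0.097, 0.0, -0.0, -0.004]
```

View pics/w5.png

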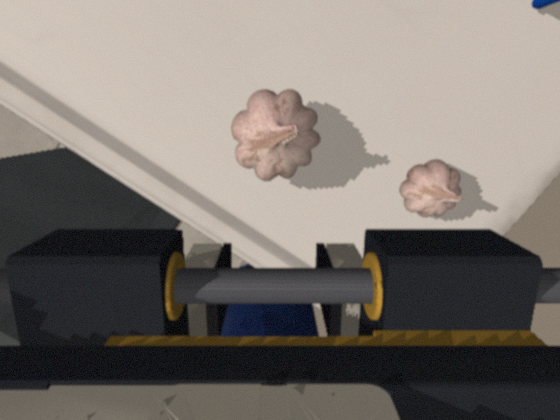

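The garlic is centred ahead of the fingers at (275,135). The small look-alike at (430,188) is clear of the path.

carry_out(
  rows=[
    [0.001, 0, 0.03, 0, 0, 0],
    [0.002, 0, 0.06, 0, 0, 0],
    [0.002, 0, 0.085, 0, 0, 0],
    [0.002, 0, 0.096, 0, 0, 0],
    [0.003, 0, 0.096, 0, 0, 0],
    [0.006, 0, 0.096, 0, 0, 0],
    [0.01, 0, 0.096, 0, 0, 0],
    [0.016, 0, 0.096, 0, 0, 0],
  ],
  grip=-0.4,
)

```text
clock: 9.4
tool_pos: [0.4008, -0.2551, 0.0128]
orientation: [180.0, -0.0, 34.8]
force: [0.0, -0.7, -0.8]
opening: 0.0266
gripper_force: 0.0
```

```bash
cat >> h.py <<'E'
def push(off,*G): # object centre waypoints (x,y,yaw) -> tool moves
    rel(*[tuple(float(v) for v in np.round((x-off*np.cos(np.radians(a)),y-off*np.sin(np.radians(a)),.012,a),3)) for x,y,a in G])
E
python3 -c "
from h import *
push(.036,(.435,-.23,37),(.46,-.207,41),(.485,-.182,45),(.52,-.147,45),(.54,-.127,35),(.565,-.11,20),(.585,-.103,8),(.635,-.099,4))"
```

```text
t 9.4 [ 0.401 -0.255  0.013] [180.   -0.   34.8] op 0.027
(0.406, -0.252, 0.012, 37.0) [0.006, 0.0, 0.001, 0.001, -0.001, -0.038]
(0.433, -0.231, 0.012, 41.0) [0.04, -0.001, 0.001, 0.001, -0.001, -0.108]
(0.46, -0.207, 0.012, 45.0) [0.076, -0.006, 0.001, 0.001, -0.001, -0.177]
(0.495, -0.172, 0.012, 45.0) [0.125, -0.014, 0.001, 0.001, -0.001, -0.177]
(0.511, -0.148, 0.012, 35.0) [0.152, -0.025, 0.001, 0.001, -0.001, -0.003]
(0.531, -0.122, 0.012, 20.0) [0.183, -0.035, 0.001, 0.001, -0.001, 0.259]
(0.549, -0.108, 0.012, 8.0) [0.206, -0.036, 0.001, 0.001, -0.001, 0.468]
(0.599, -0.102, 0.012, 4.0) [0.25, -0.012, 0.001, 0.001, -0.001, 0.538]
```

carry_out(
  rows=[
    [0.007, 0, 0.001, 0, 0, -0.04],
    [0.016, 0, 0.001, 0, 0, -0.06],
    [0.025, -0.001, 0.001, 0, 0, -0.08],
    [0.034, -0.001, 0.001, 0, 0, -0.1],
    [0.043, -0.002, 0.001, 0, 0, -0.12],
    [0.052, -0.003, 0.001, 0, 0, -0.14],
    [0.062, -0.004, 0.001, 0, 0, -0.16],
    [0.072, -0.005, 0.001, 0, 0, -0.175],
  ],
)

```text
clock: 10.4
tool_pos: [0.4569, -0.2095, 0.0112]
orientation: [180.0, -0.0, 44.9]
force: [-0.6, 0.3, -0.5]
opening: 0.026
gripper_force: 0.3
```

```bash
python3 -c "
from h import *
push(.036,(.5,-.167,45),(.52,-.147,45),(.54,-.127,35),(.565,-.11,20),(.585,-.103,8),(.635,-.099,4))
cv2.imwrite('pics/w6.png',viewer.snapshot('wrist')[:,:,::-1])"
```

```text
t 10.4 [ 0.457 -0.21   0.011] [180.   -0.   44.9] op 0.026
(0.475, -0.192, 0.012, 45.0) [0.025, 0.0, -0.001, 0.0, -0.0, -0.001]
(0.495, -0.172, 0.012, 45.0) [0.053, 0.0, -0.001, 0.0, -0.0, -0.001]
(0.511, -0.148, 0.012, 35.0) [0.082, -0.005, -0.001, 0.0, -0.0, 0.173]
(0.531, -0.122, 0.012, 20.0) [0.114, -0.01, -0.001, 0.0, -0.0, 0.435]
(0.549, -0.108, 0.012, 8.0) [0.137, -0.007, -0.001, 0.0, -0.0, 0.645]
(0.599, -0.102, 0.012, 4.0) [0.177, 0.024, -0.001, 0.0, -0.0, 0.715]
```

View pics/w6.png

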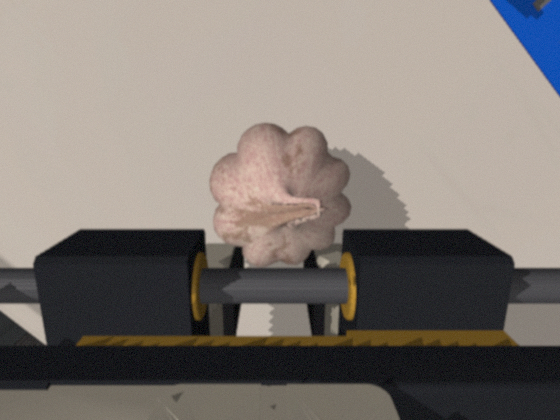

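The garlic sits upright and centred against the fingers at (280,195). I'll continue in a curve into the tray.

carry_out(
  rows=[
    [0.012, 0, -0.001, 0, 0, 0],
    [0.025, 0, -0.001, 0, 0, 0],
    [0.038, 0, -0.001, 0, 0, 0],
    [0.05, 0, -0.001, 0, 0, 0.02],
    [0.061, -0.001, -0.001, 0, 0, 0.07],
    [0.072, -0.003, -0.001, 0, 0, 0.12],
    [0.082, -0.005, -0.001, 0, 0, 0.17],
    [0.09, -0.006, -0.001, 0, 0, 0.23],
  ],
)

```text
clock: 11.45
tool_pos: [0.5164, -0.1415, 0.0122]
orientation: [-180.0, 0.0, 31.6]
force: [0.6, 0.3, -0.2]
opening: 0.0267
gripper_force: 0.1
```

```bash
cat >> h.py <<'E'
def find(n,lo,hi,z=None,box=None):  # HSV blob -> centroid px (and world if fixed cam)
    im=viewer.snapshot(n);m=cv2.inRange(cv2.cvtColor(im,cv2.COLOR_RGB2HSV),lo,hi)
    if box: k=np.zeros_like(m);k[box[1]:box[3],box[0]:box[2]]=1;m*=k
    c,_,s,ce=cv2.connectedComponentsWithStats(m)
    for i in 1+np.argsort(-s[1:,4])[:3]: print(n,"area",s[i,4],"bbox",s[i,:4],"c",ce[i].round(1),ray(n,ce[i],z) if z else "")
    return im
E
python3 -c "
from h import *
push(.036,(.55,-.118,28),(.565,-.11,20),(.585,-.103,8),(.635,-.099,4))
im=find('wrist',(0,20,60),(20,110,255),None,(130,60,430,265))
print(cv2.cvtColor(im,cv2.COLOR_RGB2HSV)[[180,180,30],[280,240,100]])"
```

```text
t 11.45 [ 0.516 -0.141  0.012] [-180.     0.    31.6] op 0.027
(0.518, -0.135, 0.012, 28.0) [0.005, -0.005, 0.0, -0.0, 0.0, 0.062]
(0.531, -0.122, 0.012, 20.0) [0.023, -0.009, 0.0, -0.0, 0.0, 0.202]
(0.549, -0.108, 0.012, 8.0) [0.045, -0.011, 0.0, -0.0, 0.0, 0.411]
(0.599, -0.102, 0.012, 4.0) [0.091, 0.01, 0.0, -0.0, 0.0, 0.481]
wrist area 48101 bbox [130  60 300 205] c [264.8 161.2] 
wrist area 1 bbox [352 257   1   1] c [352. 257.] 
wrist area 1 bbox [353 260   1   1] c [353. 260.] 
[[  2  58 181]
 [  9  57 218]
 [ 15  25 202]]
```

carry_out(
  rows=[
    [0.006, -0.004, 0, 0, 0, 0.07],
    [0.015, -0.007, 0, 0, 0, 0.14],
    [0.024, -0.009, 0, 0, 0, 0.21],
    [0.031, -0.01, 0, 0, 0, 0.28],
    [0.039, -0.01, 0, 0, 0, 0.35],
    [0.046, -0.01, 0, 0, 0, 0.41],
    [0.054, -0.007, 0, 0, 0, 0.43],
    [0.062, -0.003, 0, 0, 0, 0.45],
  ],
)

```text
clock: 12.5
tool_pos: [0.5676, -0.1069, 0.0122]
orientation: [180.0, 0.0, 5.9]
force: [0.3, -0.2, 0.7]
opening: 0.0265
gripper_force: 0.2
```

```bash
python3 -c "
from h import *
push(.036,(.605,-.101,5),(.635,-.099,4))
im=find('wrist',(0,42,60),(12,110,255),None,(130,60,430,265))"
```

```text
t 12.5 [ 0.568 -0.107  0.012] [180.    0.    5.9] op 0.026
(0.569, -0.104, 0.012, 5.0) [0.002, -0.003, 0.0, 0.0, 0.0, 0.016]
(0.599, -0.102, 0.012, 4.0) [0.032, -0.002, 0.0, 0.0, 0.0, 0.034]
wrist area 14279 bbox [211 125 139 140] c [278.9 193.6] 
wrist area 1 bbox [341 253   1   1] c [341. 253.]
```

carry_out(
  rows=[
    [0.009, -0.001, 0, 0, 0, 0.01],
    [0.018, -0.002, 0, 0, 0, 0.02],
    [0.027, -0.002, 0, 0, 0, 0.03],
    [0.033, -0.002, 0, 0, 0, 0.03],
    [0.037, -0.002, 0, 0, 0, 0.03],
    [0.039, -0.002, 0, 0, 0, 0.03],
    [0.039, -0.002, 0, 0, 0, 0.03],
    [0.03, -0.002, 0, 0, 0, 0.03],
  ],
)

```text
clock: 13.55
tool_pos: [0.5967, -0.102, 0.0122]
orientation: [-180.0, -0.0, 4.2]
force: [-0.2, 0.1, -0.4]
opening: 0.0265
gripper_force: 0.0
```

carry_out(
  rows=[
    [-0.02, 0, 0, 0, 0, 0],
    [-0.05, 0, 0, 0, 0, 0],
    [-0.07, 0, -0.03, 0, 0, 0],
    [-0.08, -0.03, -0.08, 0, 0, 0],
    [-0.08, -0.08, -0.12, 0, 0, 0.1],
    [-0.08, -0.13, -0.14, 0, 0, 0.2],
    [-0.08, -0.17, -0.14, 0, 0, 0.3],
    [-0.08, -0.2, -0.14, 0, 0, 0.4],
  ],
)

```text
clock: 14.55
tool_pos: [0.5015, 0.093, 0.1528]
orientation: [-179.9, -0.0, -18.9]
force: [0.6, 0.3, -0.2]
opening: 0.026
gripper_force: 0.0
```

```bash
python3 -c "
from h import *
rel()
find('top',(0,42,60),(12,110,255),.029,(250,120,430,270))
im=find('top',(20,120,60),(32,255,255),.028,(250,120,430,270))
im=find('side',(0,42,60),(12,110,255),.029,(260,150,400,280))
im=find('side',(20,120,60),(32,255,255),.028,(260,150,400,280))"
```

```text
t 14.55 [0.501 0.093 0.153] [-179.9   -0.   -18.9] op 0.026
top area 70 bbox [305 152  18  15] c [314.  158.2] [ 0.648 -0.102]
top area 45 bbox [395 223  13  10] c [400.3 226.3] [ 0.468 -0.338]
top area 15 bbox [305 152   7   7] c [308.2 155.1] [ 0.656 -0.086]
top area 415 bbox [277 140  25  22] c [288.9 151. ] [ 0.666 -0.034]
side area 171 bbox [314 183  16  14] c [321.4 189.7] [ 0.632 -0.1  ]
side area 17 bbox [387 252   5   7] c [388.7 254.7] [ 0.454 -0.329]
side area 11 bbox [343 158   4   4] c [344.4 159.5] [ 0.776 -0.143]
side area 301 bbox [292 169  20  18] c [301.5 177.6] [ 0.664 -0.03 ]
```

The cameras agree that the lemon and garlic are well inside the green tray. Next I'll hover behind the soap, aligned with its long axis (about -51°).

```bash
python3 -c "
from h import *
rel((.398,.072,.115,-51))"
```

```text
t 14.75 [0.502 0.092 0.152] [180.    0.  -18.6] op 0.026
(0.398, 0.072, 0.115, -51) [-0.092, 0.052, 0.037, 0.0, 0.0, 0.566]
```

carry_out(
  rows=[
    [-0.02, 0.01, 0, 0, 0, 0.09],
    [-0.04, 0.02, 0, 0, 0, 0.18],
    [-0.06, 0.03, 0, 0, 0, 0.27],
    [-0.08, 0.045, 0.01, 0, 0, 0.36],
    [-0.092, 0.052, 0.02, 0, 0, 0.45],
    [-0.092, 0.052, 0.037, 0, 0, 0.54],
    [-0.092, 0.052, 0.037, 0, 0, 0.566],
    [-0.092, 0.052, 0.037, 0, 0, 0.566],
  ],
  grip=-0.3,
)

```text
clock: 15.75
tool_pos: [0.3988, 0.0715, 0.1157]
orientation: [-180.0, -0.0, -51.1]
force: [0.4, -0.1, 0.5]
opening: 0.0309
gripper_force: 0.0
```

```bash
python3 -c "
from h import *
rel()
cv2.imwrite('pics/w7.png',viewer.snapshot('wrist')[:,:,::-1]);print(viewer.camera_info('wrist')['intrinsics'].round(1).tolist())"
```

```text
t 15.75 [0.399 0.071 0.116] [-180.    -0.   -51.1] op 0.031
[[376.9, 0.0, 273.4], [0.0, 376.9, 207.1], [0.0, 0.0, 1.0]]
```

View pics/w7.png

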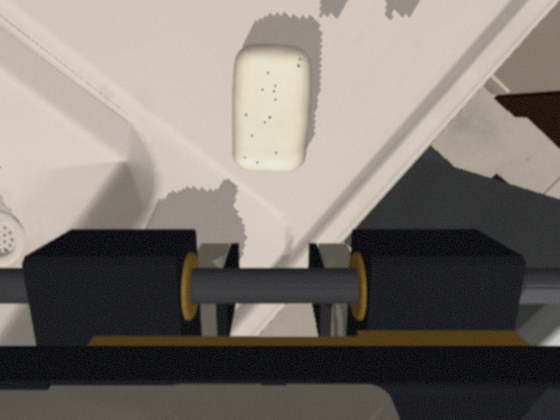

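The soap is straight ahead at (271,107), aligned with the fingers and about 68 mm in front of the TCP. I'll descend and push it to the right.

carry_out(
  rows=[
    [0, 0, 0.03, 0, 0, 0],
    [0, 0, 0.06, 0, 0, 0],
    [0, 0, 0.085, 0, 0, 0],
    [0, 0, 0.1, 0, 0, 0],
    [0, 0, 0.104, 0, 0, 0],
    [0.006, 0, 0.104, 0, 0, 0],
    [0.012, 0, 0.104, 0, 0, 0],
    [0.018, 0, 0.104, 0, 0, 0],
  ],
)

```text
clock: 16.8
tool_pos: [0.4105, 0.0577, 0.0118]
orientation: [-179.9, -0.0, -51.2]
force: [-0.6, 0.5, 0.6]
opening: 0.0307
gripper_force: 0.4
```

```bash
python3 -c "
from h import *
push(.051,(.45,.008,-51),(.458,-.004,-55),(.469,-.025,-62),(.478,-.05,-70),(.484,-.08,-78),(.487,-.12,-85),(.488,-.16,-88),(.488,-.25,-88))"
```

```text
t 16.8 [0.41  0.058 0.012] [-179.9   -0.   -51.2] op 0.031
(0.418, 0.048, 0.012, -51.0) [0.012, 0.0, -0.0, -0.001, -0.0, -0.003]
(0.429, 0.038, 0.012, -55.0) [0.027, -0.002, -0.0, -0.001, -0.0, 0.067]
(0.445, 0.02, 0.012, -62.0) [0.051, -0.003, -0.0, -0.001, 0.0, 0.189]
(0.461, -0.002, 0.012, -70.0) [0.078, -0.002, -0.0, -0.001, 0.0, 0.329]
(0.473, -0.03, 0.012, -78.0) [0.108, 0.006, -0.0, -0.001, 0.0, 0.469]
(0.483, -0.069, 0.012, -85.0) [0.144, 0.023, -0.0, -0.001, 0.0, 0.591]
(0.486, -0.109, 0.012, -88.0) [0.177, 0.046, -0.0, -0.001, 0.0, 0.643]
(0.486, -0.199, 0.012, -88.0) [0.247, 0.102, -0.0, -0.001, 0.0, 0.643]
```

carry_out(
  rows=[
    [0.01, 0, 0, 0, 0, 0],
    [0.02, -0.001, 0, 0, 0, 0.03],
    [0.03, -0.002, 0, 0, 0, 0.08],
    [0.04, -0.003, 0, 0, 0, 0.13],
    [0.05, -0.003, 0, 0, 0, 0.18],
    [0.059, -0.003, 0, 0, 0, 0.23],
    [0.068, -0.002, 0, 0, 0, 0.28],
    [0.078, -0.002, 0, 0, 0, 0.33],
  ],
)

```text
clock: 17.8
tool_pos: [0.4605, -0.0022, 0.0112]
orientation: [180.0, 0.0, -70.3]
force: [-0.4, 0.3, 0.7]
opening: 0.0306
gripper_force: 0.4
```

carry_out(
  rows=[
    [0.01, -0.001, 0, 0, 0, 0.04],
    [0.02, -0.002, 0, 0, 0, 0.09],
    [0.03, -0.003, 0, 0, 0, 0.14],
    [0.042, -0.003, 0, 0, 0, 0.18],
    [0.055, -0.002, 0, 0, 0, 0.22],
    [0.067, -0.001, 0, 0, 0, 0.26],
    [0.08, 0.002, 0, 0, 0, 0.28],
    [0.094, 0.005, 0, 0, 0, 0.3],
  ],
)

```text
clock: 18.8
tool_pos: [0.4876, -0.0927, 0.0112]
orientation: [180.0, -0.0, -87.3]
force: [-0.7, 0.7, 0.4]
opening: 0.0307
gripper_force: 0.4
```

```bash
python3 -c "
from h import *
push(.051,(.488,-.16,-88),(.488,-.25,-88))
h=find('wrist',(22,25,100),(40,120,255),None,(60,0,500,262))
h=cv2.cvtColor(h,cv2.COLOR_RGB2HSV)
print(h[[120,180,180,60],[272,272,120,450]])"
```

```text
t 18.8 [ 0.488 -0.093  0.011] [180.   -0.  -87.3] op 0.031
(0.486, -0.109, 0.012, -88.0) [0.016, 0.002, -0.001, 0.0, -0.0, 0.012]
(0.486, -0.199, 0.012, -88.0) [0.106, 0.007, -0.001, 0.0, -0.0, 0.012]
wrist area 2774 bbox [234 152  69  98] c [261.2 205.8] 
wrist area 689 bbox [242  81  32  48] c [256.  103.7] 
wrist area 18 bbox [315 139  13   5] c [320.8 140.6] 
[[ 18  37 159]
 [ 21  39 223]
 [ 18  26 199]
 [ 15  25 202]]
```

carry_out(
  rows=[
    [0.012, 0.001, 0, 0, 0, 0.01],
    [0.026, 0.002, 0, 0, 0, 0.01],
    [0.04, 0.003, 0, 0, 0, 0.01],
    [0.054, 0.004, 0, 0, 0, 0.01],
    [0.068, 0.005, 0, 0, 0, 0.01],
    [0.081, 0.006, 0, 0, 0, 0.01],
    [0.092, 0.006, 0, 0, 0, 0.01],
    [0.1, 0.006, 0, 0, 0, 0.01],
  ],
)

```text
clock: 19.85
tool_pos: [0.4864, -0.1926, 0.0112]
orientation: [180.0, 0.0, -87.8]
force: [0.4, 0.9, -0.4]
opening: 0.0303
gripper_force: 0.4
```

```bash
python3 -c "
from h import *
rel((.486,-.14,.012,-88),(.43,-.15,.13,-45),(.42,-.245,.11,0))"
```

```text
t 19.85 [ 0.486 -0.193  0.011] [180.    0.  -87.8] op 0.03
(0.486, -0.14, 0.012, -88) [-0.053, -0.002, -0.001, 0.0, 0.0, 0.003]
(0.43, -0.15, 0.13, -45) [-0.045, 0.055, -0.119, 0.0, 0.0, -0.748]
(0.42, -0.245, 0.11, 0) [0.05, 0.068, -0.099, 0.0, 0.0, -1.533]
```

carry_out(
  rows=[
    [-0.01, 0, 0, 0, 0, 0],
    [-0.03, 0, -0.01, 0, 0, 0],
    [-0.045, 0.01, -0.05, 0, 0, -0.1],
    [-0.045, 0.02, -0.09, 0, 0, -0.27],
    [-0.04, 0.04, -0.12, 0, 0, -0.44],
    [-0.02, 0.055, -0.12, 0, 0, -0.61],
    [0, 0.07, -0.12, 0, 0, -0.78],
    [0.02, 0.075, -0.12, 0, 0, -0.95],
  ],
  grip=0,
)

```text
clock: 20.85
tool_pos: [0.4114, -0.2145, 0.1315]
orientation: [-180.0, -0.0, -33.0]
force: [0.5, 0.1, -0.9]
opening: 0.044
gripper_force: 0.0
```

```bash
python3 -c "
from h import *
rel((.415,-.245,.11,0))"
```

```text
t 20.85 [ 0.411 -0.215  0.131] [-180.   -0.  -33.] op 0.044
(0.415, -0.245, 0.11, 0) [0.02, 0.024, 0.021, -0.0, -0.0, -0.576]
```

carry_out(
  rows=[
    [0.005, 0.006, 0, 0, 0, -0.12],
    [0.01, 0.012, 0.005, 0, 0, -0.28],
    [0.02, 0.024, 0.01, 0, 0, -0.43],
    [0.02, 0.024, 0.02, 0, 0, -0.576],
    [0.02, 0.024, 0.021, 0, 0, -0.576],
    [0.02, 0.024, 0.021, 0, 0, -0.576],
  ],
)

```text
clock: 21.6
tool_pos: [0.4158, -0.2454, 0.1104]
orientation: [180.0, 0.0, -0.5]
force: [0.3, 0.2, 0.2]
opening: 0.0438
gripper_force: 0.0
```

```bash
python3 -c "
from h import *
rel((.415,-.245,.012,0))
h=find('wrist',(19,28,100),(40,120,255),None,(0,0,560,225))
h=find('side',(19,30,100),(40,120,255),.012,(300,150,420,280))
"
```

```text
t 21.6 [ 0.416 -0.245  0.11 ] [180.    0.   -0.5] op 0.044
(0.415, -0.245, 0.012, 0) [-0.001, -0.0, 0.098, 0.0, 0.0, -0.009]
wrist area 8488 bbox [202  59 132  90] c [267.  103.1] 
wrist area 26 bbox [550 171   7  16] c [553.9 180. ] 
wrist area 18 bbox [529 147   8   7] c [532.1 149.7] 
side area 39 bbox [310 179  13  20] c [314.6 188.1] [ 0.647 -0.077]
side area 26 bbox [359 214  14   7] c [365.9 216.7] [ 0.581 -0.247]
side area 13 bbox [302 150  10   2] c [305.9 150.2] [ 0.799 -0.012]
```

carry_out(
  rows=[
    [0, 0, 0.03, 0, 0, 0],
    [0, 0, 0.06, 0, 0, 0],
    [0, 0, 0.085, 0, 0, 0.01],
    [0, 0, 0.098, 0, 0, 0.02],
    [0.01, 0, 0.099, 0, 0, 0.02],
    [0.02, 0, 0.099, 0, 0, 0.02],
    [0.029, 0, 0.099, 0, 0, 0.02],
    [0.037, 0, 0.099, 0, 0, 0.02],
  ],
)

```text
clock: 22.7
tool_pos: [0.4538, -0.2461, 0.0118]
orientation: [180.0, -0.1, -1.5]
force: [-1.2, -0.5, 1.1]
opening: 0.0438
gripper_force: 0.4
```

carry_out(
  rows=[
    [0.01, 0, 0, 0, 0, 0],
    [0.02, 0, 0, 0, 0, 0],
    [0.032, 0.001, 0, 0, 0, 0.01],
    [0.044, 0.001, 0, 0, 0, 0.01],
    [0.056, 0.002, 0, 0, 0, 0.02],
    [0.068, 0.002, 0, 0, 0, 0.02],
    [0.08, 0.003, 0, 0, 0, 0.02],
    [0.092, 0.004, 0, 0, 0, 0.02],
  ],
)

```text
clock: 23.7
tool_pos: [0.5454, -0.2526, 0.0112]
orientation: [-180.0, 0.0, -2.7]
force: [-0.8, 0.8, 0.0]
opening: 0.0435
gripper_force: 0.5
```

```bash
python3 -c "
from h import *
rel((.612,-.25,.012,-2.7))
h=find('wrist',(19,28,100),(40,120,255),None,(0,0,560,262))
"
```

```text
t 23.7 [ 0.545 -0.253  0.011] [-180.     0.    -2.7] op 0.043
(0.612, -0.25, 0.012, -2.7) [0.066, -0.006, -0.001, -0.0, 0.0, 0.0]
wrist area 14567 bbox [165 126 196 136] c [280.  186.2] 
wrist area 88 bbox [352 245  21  17] c [362.2 255.8] 
wrist area 88 bbox [340 245  21  17] c [349.5 252.2]
```

carry_out(
  rows=[
    [0.012, 0, 0, 0, 0, 0],
    [0.024, -0.001, 0, 0, 0, 0],
    [0.036, -0.001, 0, 0, 0, 0],
    [0.047, -0.002, 0, 0, 0, 0],
    [0.057, -0.002, 0, 0, 0, 0],
    [0.064, -0.002, 0, 0, 0, 0],
    [0.069, -0.002, 0, 0, 0, 0],
    [0.069, -0.002, 0, 0, 0, 0],
  ],
)

```text
clock: 24.75
tool_pos: [0.614, -0.2537, 0.0112]
orientation: [180.0, -0.0, -2.7]
force: [0.6, 0.2, -0.2]
opening: 0.0438
gripper_force: 0.0
```

carry_out(
  rows=[
    [-0.01, 0, 0, 0, 0, 0],
    [-0.035, 0, 0, 0, 0, 0],
    [-0.075, 0, -0.01, 0, 0, 0],
    [-0.11, 0, -0.05, 0, 0, 0],
    [-0.13, -0.05, -0.1, 0, 0, 0],
    [-0.13, -0.11, -0.13, 0, 0, 0],
    [-0.13, -0.17, -0.13, 0, 0, 0],
    [-0.13, -0.22, -0.13, 0, 0, 0],
  ],
)

```text
clock: 25.75
tool_pos: [0.4935, -0.0263, 0.1425]
orientation: [-179.9, -0.2, -2.7]
force: [1.2, 0.5, 0.2]
opening: 0.0437
gripper_force: 0.0
```

carry_out(
  rows=[
    [0, -0.05, 0, 0, 0, 0],
    [0, -0.1, 0, 0, 0, 0],
    [0, -0.14, 0, 0, 0, 0],
    [0, -0.14, 0, 0, 0, 0],
  ],
)

```text
clock: 26.25
tool_pos: [0.5001, 0.1139, 0.1413]
orientation: [-180.0, -0.0, -2.5]
force: [0.3, -0.6, 0.4]
opening: 0.044
gripper_force: 0.0
```

```bash
python3 -c "
from h import *
rel()
find('top',(0,42,60),(12,110,255),.029,(250,120,430,270))
find('top',(20,120,60),(32,255,255),.028,(250,120,430,270))
for n,b in(('top',(338,134,400,182)),('side',(340,175,402,222))): find(n,(0,0,100),(60,130,255),.012,b)
"
```

```text
t 26.25 [0.5   0.114 0.141] [-180.    -0.    -2.5] op 0.044
top area 46 bbox [313 152   9   9] c [316.6 156. ] [ 0.654 -0.109]
top area 40 bbox [395 223  13  10] c [400.1 226.2] [ 0.468 -0.338]
top area 21 bbox [305 152   7  12] c [307.6 156.8] [ 0.651 -0.085]
top area 415 bbox [277 140  25  22] c [288.9 151.1] [ 0.666 -0.034]
top area 513 bbox [352 150  30  20] c [366.9 159.6] [ 0.65 -0.25]
top area 63 bbox [338 180  41   2] c [354.7 180.7] [ 0.591 -0.217]
top area 8 bbox [338 134   1   8] c [338.  137.5] [ 0.709 -0.17 ]
side area 350 bbox [357 191  27  18] c [369.8 199.8] [ 0.648 -0.248]
side area 249 bbox [340 211  43  11] c [354.5 217.8] [ 0.567 -0.216]
side area 212 bbox [361 175  41  10] c [387.  177.8] [ 0.751 -0.285]
```

All three are well inside their trays, and the arm is clear.

```bash
python3 -c "
from plant import workorder
print(workorder.close_job())"
```

```text
the job is handed in; nothing more can be done
None
```

I pushed the lemon and the larger garlic into the green tray and the soap into the blue tray. By my last camera fixes each lay well inside the judged limits, and I handed the job in at about 26 s (no verdict was returned).

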